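# Send the tube boat through the inspection hood again

## Task

The tube in the white boat needs a second look under the inspection camera, and as the station's spring plungers let the boat travel one way only, it must go round by hand. Draw the boat with its tube out along the open outfeed end of the rail until its tail is clear of the hood, carry it level to the infeed end, set it down between the guide lips with its tail trailing and let it go. Then push it by the blue post on its tail in under the hood until it clicks into the station, no farther, and leave it there, the tube still lying in it and the loose things round about where they were.

Things in the scene. Friction and masses are not known exactly. Their poses are not given: they have to be found in the camera images.
- transfer_rail: Rail fixed to the bench: aluminium bed 96 wide, 430 long, 12 high, about left to right. Origin: centre of its underside; y along the rail in the direction of travel, from infeed end (-215, yellow chevrons) to outfeed end (+215, open), x across, away from the robot at yaw 0. Two guide lips, inner faces x = +-29.5 (bevelled by 4 at the top), outer +-36.5, tops 21 above the bench.
- hood: White inspection hood fixed over the rail's middle; same origin and axes as the rail. It spans y = -63 to 63, x = -61 to 61, 129 high, black camera turret on top up to 156. Its tunnel along y is 96 wide and clear up to 68 above the bench: boat, tube and tail pass through, a gripper does not. Dark clamp blocks with black knobs and red-tipped plunger pins at both sides reach x = +-92, 43 high.
- tube_boat: Carrier, loose, 0.15 to 0.31 kg: black slide plate 56 wide (x), 130 long (y), 10 thick, with a white cradle, its long outer sides flat, 50 apart (x = +-25), 10 to 33 above the plate's underside: grip there, across x. Origin: centre of the underside; y to its ramped nose, z up. Its tail, 16 wide, ends at y = -162. It starts on the outfeed, 125 to 138 past the rail's origin, tail in the hood.
- push_post (a point): Point on the axis of the blue push post (white band) near the end of the boat's tail: 150 behind the boat's origin, 40 above its underside (52 above the bench when on the rail). The post is 16 wide (x), 12 thick (y) and ends 49 above the underside. In the station it stays 75 to 99 outside the hood's face.
- infeed (a point): Point on the bed's upper face, 12 above the bench, 135 before the rail's middle on the infeed side: a good place for the boat's origin when it is set down. On the rail the boat's axes are parallel to the rail's and it has 1.5 play to each lip. Pushing it along the bare rail takes about 1 N.
- read_point (a point): Point on the bed's upper face at the rail's middle, under the hood. The station (a pair of plungers) is clamped anywhere within 12 mm of it along the rail: where must be felt. In the station the boat's origin lies between the two plungers. The nose lifting the plungers (first 43 mm of plate past them) resists with about 2 to 5 N; forwards out of the notch takes 9 to 14 N; backwards is locked.
- sample_tube: 50 ml tube with purple cap, 35 diameter, 117 long, 0.06 kg, lying loose in the boat's cradle, cap towards the tail; its top is 46 above the boat's underside. Its origin is the tip of its bottom, 58 ahead of and 28 above the boat's origin; its z axis points to its cap.
- plunger_near (a joint): Spring plunger on the robot's side of the rail, in m: 0 sprung fully out across the boat's path, about 0.004 while the plate's straight edge holds it back, below 0.001 once it has dropped into the notch in the middle of the plate's edge (the click).
- plunger_far (a joint): The same on the far side of the rail.
- timer: Bystander: white timer with three buttons, 64 x 68 x 20, loose. Origin: centre of its underside.
- tape_roll: Bystander: roll of red tape lying flat, 72 diameter, 19 high, loose. Origin: centre of its underside.
- spare_cap: Bystander: purple tube cap, 34 diameter, 16 high, loose. Origin: centre of its underside.
- orange_bottle: Bystander: small bottle with orange cap, 38 diameter, 63 high, loose. Origin: centre of its underside.
- blue_bottle: Bystander: small bottle with light blue cap, 42 diameter, 71 high, loose. Origin: centre of its underside.
There are look-alikes about, which are no part of the job. What is shaped like the sample_tube but brown is not meant.

How it is judged (in metres and radians):
On the way, in this order (a step that is already met when the one before it is completed fails the run):
1. the boat, its tube in it, is lifted clear of the rail (z of tube_boat in the frame of transfer_rail above 0.06 m and z of sample_tube in the frame of tube_boat above 0.015 m), for 0.1 s.
2. the boat is set down between the guide lips at the infeed end, nose towards the hood, and let go (y of tube_boat in the frame of transfer_rail below -0.07 m and z of tube_boat in the frame of transfer_rail below 0.0145 m and x of tube_boat in the frame of transfer_rail between -0.004 and 0.004 m and y of push_post in the frame of transfer_rail below -0.2 m and contact force between the fingers and tube_boat below 0.1 N), for 0.2 s.
At the end, for the whole second after the job is handed in: The boat rests flat on the rail under the hood, tail towards the infeed, its origin within 18 mm of the rail's middle, both plungers dropped into its notches (less than 2 mm pressed back), the tube still lying in its cradle, nothing moving (y of tube_boat in the frame of transfer_rail between -0.018 and 0.018 m and z of tube_boat in the frame of transfer_rail below 0.0145 m and y of push_post in the frame of transfer_rail below -0.12 m and value of joint each of plunger_near, plunger_far below 0.002 m and linear speed of tube_boat below 0.01 m/s and z of sample_tube in the frame of tube_boat above 0.015 m and distance between sample_tube and tube_boat below 0.075 m); the robot touches nothing.
It fails at once if the tube comes out of its boat (distance between sample_tube and tube_boat above 0.09 m).
It fails at once if the boat is tipped by more than 30 degrees (angle between tube_boat's own z axis and vertical above 0.52 rad).
It fails at once if a bystander is moved by more than 15 mm (distance of any of timer, tape_roll, spare_cap, orange_bottle, blue_bottle from where it was at the start of the episode above 0.015 m).
It also fails if it takes over 58 s, if anything falls off the work surface, if the arm or the gripper's body presses on something with over 40 N, if the wrist force passes 120 N, or if a joint passes its speed limit or range.

## Robot

A 6-joint arm with a two-finger parallel gripper is mounted at the origin on a cart in front of the work surface, level with it; the furniture and walls round the work are solid. World frame = base frame: x ahead of the robot, y to its left, z up, the work surface at z = 0. Lengths are in mm, angles in rad, forces in N, time in s.
With the tool pointing down it reaches from about 350 to 975 mm from the base axis. Payload 7.1 kg.
Tool frame: the origin (TCP) lies midway between the tips of the shut fingers; the grasp point (between the pads) lies 19 mm behind it (ctrl.grip_depth is the distance from the TCP to the grasp point, in mm); z points along the fingers, y is the line along which they close (so a half turn about z gives the same grasp; the last joint's range is limited). The gripper opens to 88 mm and grips with 3 to 60 N. Pads are 20 mm wide; open, the fingers measure 115 mm over their backs; the gripper's body (75 mm by 178 mm) begins 61 mm behind the grasp point.
Start: joints at [1.193, 0.423, 1.63, -0, 1.089, -0.019], TCP at [219.437, 585.194, 222.675] pointing down, gripper open.
Joint ranges: [-3, 3], [-0.9, 2.11], [0.09, 2.58], [-1.31, 4.45], [0.11, 2.69], [-2.54, 2.54]. Speed limits (rad/s): [2.39, 2.39, 3.01, 3.14, 3.14, 3.14].

## Interface

Orientations are given as a rotation vector (axis times angle).
In Python, from workcell import ctrl, cams gives the robot as it stands.
- The arm moves only by the tool move_arm, never from a script. Its argument "steps" is a list of rows, each a list of 3 entries, a list of its own where there are three numbers: the shift along the tool's x, y, z in units of 25 mm (1.0 is 25 mm), then the turn about the tool's z in units of 5 degrees (1.0 is 5 degrees), then the closure, from 0 (fully open) to 1 (shut). A call has 1 to 20 rows; each row shifts and turns the commanded pose from where the row before left it, along the tool's axes as they then stand; what a row does not reach is not made up. A row lasts 1/12 s, in which the tool goes at most 41.7 mm and 7.16 degrees, less where a joint would pass 70% of its speed; a pose out of reach is approached as far as the arm can. A call is refused whole if a number of a shift passes 1 or a number of a turn 1, either way. A call with a gripper value outside its range is refused whole. The fingers move at their own pace and stop on an object; the grip force is fixed at half the most. Time passes only in rows, so rows that do not move let the fingers close. It gives the time, the measured TCP pose, the force, the opening and the grip force at its end, in the units of the state.
- ctrl.get_obs(): the state, without advancing time (a new reading comes with each control period).
- cams.get_image(name): name is "side" or "top"; returns a dict with "image" (400x640x3 uint8, red, green, blue), "camera_matrix" (3x3 intrinsics, pixels), "xyz" and "rotation" of the camera in the world. Camera axes: x right, y down, z forward; pixel columns grow to the right and rows downward; lengths in mm; the calibration is good to about 2 mm. A picture is of the moment at which its call begins. There is no depth.
- ctrl.close_job(): hands the job in; it is judged then, once.
Trained networks look in the newest picture that a camera, given by its name, has taken for a name from the list of things; names that differ only in an ending like _2 or _b are one class to them, and where a whole thing is asked for, a point or a joint stands for the part that bears it (a point fixed in the world has none). Each returns a list of dicts, best first, with "p" (0 to 1); they miss things now and then, are a little off and sometimes report something else, mostly with a low value. They report only what shows in the picture. A call takes as long as a camera call. They do not tell look-alikes from the thing itself.
- cams.boxes_of(camera, thing): "rect" ([centre column, centre row, width, height] in pixels, round what is visible of it).
- cams.cut_out(camera, thing): "pixels" (400x640 bool, what is visible of it) and "rect" ([centre column, centre row, width, height] in pixels, round what is visible of it).
The state is a dict: "t": time; "qpos": joint angles; "qvel": joint speeds; "joint_torque": joint torques, N m; "ee_pos": TCP position; "orientation": TCP orientation; "ft_force": force on the tool from outside, world axes, zero at the start; "moment": the same for the moment, N m; "width": finger opening in mm; "grasp_force": force on a finger pad.
Only numpy, scipy, OpenCV 4.12 (cv2) and the standard library are available. Lean on these libraries where they do the work, as an engineer would, in place of code of your own. Each camera call takes 0.05 s, during which the arm holds its last target. There are 200 camera calls.

## Working session

There is one attempt and no reset: what is moved stays moved. The work goes in short steps, Python scripts to look and compute and a tool call to move; the robot and the scene stay as the last step left them, time stands still between calls to the robot, and variables do not carry over. Pictures are saved under pics/ and viewed, at most 10 in all, crops included, and the job is handed in when it is done.

Besides the shell and the picture viewer there is one more tool, called after ">>>" as name(argument=value, ...), one argument or row to a line, values as JSON. move_arm: Moves the arm, as the interface text tells. Its arguments: {"type":"object","properties":{"steps":{"type":"array"}},"required":["steps"]}

```bash
mkdir -p pics; ls
python3 - <<'E'
from workcell import ctrl,cams
import cv2,numpy as np
np.set_printoptions(precision=3,suppress=True)
o=ctrl.get_obs();print(o)
for n in("side","top"):
    d=cams.get_image(n);cv2.imwrite(f"pics/{n}0.png",d["image"][:,:,::-1]);print(n,d["camera_matrix"],d["xyz"],d["rotation"])
    for th in("transfer_rail","hood","tube_boat","push_post","sample_tube","timer","tape_roll","spare_cap","orange_bottle","blue_bottle"):
        print(n,th,[(round(float(b["p"]),2),np.round(b["rect"]).astype(int).tolist()) for b in cams.boxes_of(n,th)])
E
```

```text
pics
{'t': 0.0, 'qpos': array([ 1.193,  0.424,  1.631, -0.   ,  1.089, -0.019]), 'qvel': array([ 0.   ,  0.001,  0.001, -0.001,  0.   ,  0.001]), 'joint_torque': array([ -0.   , -54.464, -27.366,   0.064,   0.023,  -0.   ]), 'ee_pos': array([219.214, 584.712, 221.91 ]), 'orientation': array([-0.56 , -3.091,  0.002]), 'ft_force': array([ 0.689, -0.576,  0.11 ]), 'moment': array([ 0.05 , -0.033,  0.009]), 'grasp_force': 0.0, 'width': 87.87035821791086}
side [[384.031   0.    318.246]
 [  0.    384.031 198.098]
 [  0.      0.      1.   ]] [  530.474 -1173.069   824.344] [-2.149 -0.007  0.013]
side transfer_rail [(0.59, [314, 205, 44, 73])]
side hood [(0.93, [312, 190, 34, 42]), (0.68, [283, 148, 9, 12])]
side tube_boat []
side push_post []
side sample_tube [(0.69, [270, 257, 32, 29])]
side timer [(0.75, [371, 285, 26, 23])]
side tape_roll [(0.6, [278, 294, 22, 15])]
side spare_cap []
side orange_bottle [(0.46, [307, 149, 7, 17]), (0.21, [281, 146, 12, 14])]
side blue_bottle [(0.42, [282, 146, 7, 16])]
top [[448.763   0.    314.819]
 [  0.    448.763 202.238]
 [  0.      0.      1.   ]] [ 282.197   31.962 1426.271] [-2.12   2.167 -0.184]
top transfer_rail [(0.82, [304, 213, 137, 54])]
top hood [(0.6, [300, 207, 45, 52]), (0.58, [280, 156, 12, 11])]
top tube_boat [(0.75, [264, 217, 48, 22]), (0.31, [304, 210, 140, 56])]
top push_post [(0.75, [261, 217, 42, 23])]
top sample_tube [(0.74, [265, 215, 35, 14]), (0.69, [404, 249, 31, 34]), (0.69, [304, 211, 139, 62])]
top timer [(0.66, [433, 152, 25, 23]), (0.36, [261, 215, 44, 26])]
top tape_roll [(0.68, [457, 230, 25, 25])]
top spare_cap []
top orange_bottle [(0.74, [164, 226, 16, 13])]
top blue_bottle [(0.78, [162, 261, 15, 11])]
```

Run:
```python
import cv2
a=cv2.imread("pics/top0.png")[110:310,140:500];cv2.imwrite("pics/top0c.png",cv2.resize(a,None,fx=2.2,fy=2.2,interpolation=2))
a=cv2.imread("pics/side0.png")[110:320,210:430];cv2.imwrite("pics/side0c.png",cv2.resize(a,None,fx=2.8,fy=2.8,interpolation=2))
```

```text
(no output)
```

View pics/top0c.png

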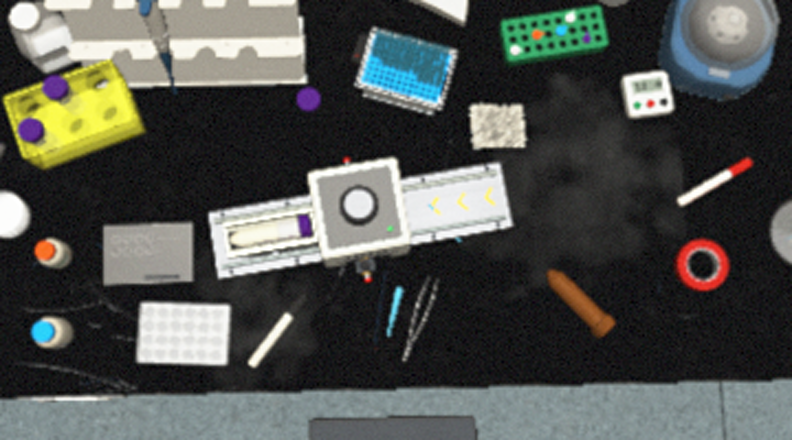

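View pics/side0c.png

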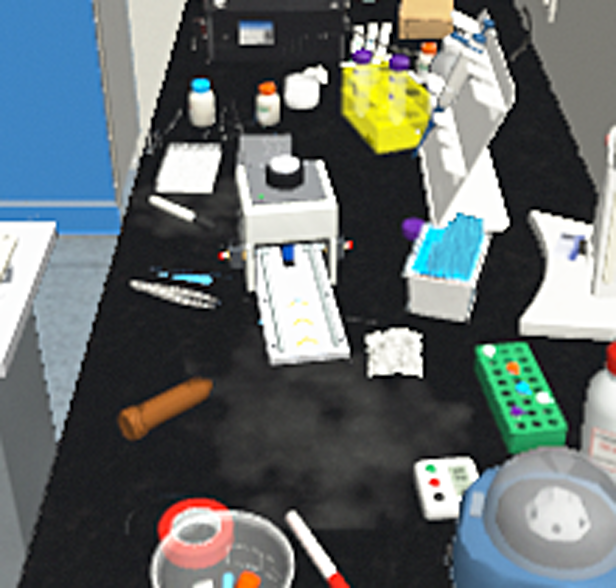

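```bash
cat > h.py <<'E'
from workcell import ctrl,cams
import cv2,numpy as np
from scipy.spatial.transform import Rotation as R
np.set_printoptions(precision=2,suppress=True)
def proj(d,P):
    r=np.asarray(d["rotation"]);M=R.from_rotvec(r).as_matrix() if r.ndim==1 else r
    c=(np.atleast_2d(P)-d["xyz"])@M; c=c@d["camera_matrix"].T
    return c[:,:2]/c[:,2:]
def back(d,uv,z):
    M=R.from_rotvec(d["rotation"]).as_matrix()
    r=M@np.linalg.solve(d["camera_matrix"],[*uv,1]);s=(z-d["xyz"][2])/r[2];return d["xyz"]+s*r
def world(p,P):  # p=(x,y,yaw) rail frame -> world
    c,s=np.cos(p[2]),np.sin(p[2]);P=np.atleast_2d(P)
    return np.c_[p[0]+c*P[:,0]-s*P[:,1],p[1]+s*P[:,0]+c*P[:,1],P[:,2]]
E
cat > fit.py <<'E'
from h import *
from scipy.optimize import minimize
D={n:cams.get_image(n) for n in("top","side")}
t=D["top"]
e1=back(t,(140+212/2.2,110+245/2.2),12);e2=back(t,(140+507/2.2,110+195/2.2),12)
print(e1,e2)
d=e1-e2;p0=np.array([*(e1+e2)[:2]/2,np.arctan2(-d[0],d[1])]);print(p0)
G={n:cv2.GaussianBlur(cv2.cvtColor(D[n]["image"],cv2.COLOR_RGB2GRAY).astype(np.float32),(0,0),.7) for n in D}
ys=np.r_[np.linspace(-205,-80,50),np.linspace(85,205,50)];xs=np.linspace(-44,44,30)
def edge(off,side):  # outline samples inside/outside
    L=[]
    if side: ys_=ys[:50]
    else: ys_=ys
    for s in(-1,1): L.append(np.c_[np.full(len(ys_),s*(48+off)),ys_])
    L.append(np.c_[xs,np.full(30,-215-off)])
    if not side:L.append(np.c_[xs,np.full(30,215+off)])
    return np.vstack(L)
def smp(n,p,off):
    P=edge(off,n=="side");uv=proj(D[n],world(p,np.c_[P,np.full(len(P),12.)])).astype(np.float32)
    return cv2.remap(G[n],uv[:,0].copy(),uv[:,1].copy(),cv2.INTER_LINEAR).mean()
def cost(p,names):return -sum(smp(n,p,-2.5)-smp(n,p,2.5) for n in names)
for names in(["top"],["side"],["top","side"]):
    q=p0
    for k in range(3):
        r=minimize(lambda v:cost(v*[1,1,.005],names),q/[1,1,.005],method="Nelder-Mead",options=dict(initial_simplex=None,xatol=.02,fatol=.01));q=r.x*[1,1,.005]
    print(names,q,r.fun)
for n,z in(("tape_roll",19),("orange_bottle",63),("blue_bottle",71),("timer",20),("push_post",0)):
    b=cams.boxes_of("top",n)
    if b:print(n,back(t,b[0]["rect"][:2],z))
print("cap",back(t,(280,155),16))
im=cv2.resize(t["image"][:,:,::-1][160:260,210:400],None,fx=4,fy=4,interpolation=2)
for pl in ([[-48,-215,12],[48,-215,12],[48,215,12],[-48,215,12]],[[-61,-63,129],[61,-63,129],[61,63,129],[-61,63,129]],[[-25,70,45],[-25,196,45],[25,196,45],[25,70,45]]):
    uv=(proj(t,world(q,np.array(pl,float)))-[210,160]+.5)*4
    cv2.polylines(im,[uv.round().astype(int)],True,(0,0,255),1)
cv2.imwrite("pics/fit.png",im)
E
python3 fit.py
```

```text
[454.06 262.49  12.  ] [ 517.95 -165.49   12.  ]
[486.01  48.5    0.15]
['top'] [487.55  49.84   0.15] -110.16112518310547
['side'] [489.78  36.62   0.16] -112.3033218383789
['top', 'side'] [487.85  49.41   0.15] -210.25401306152344
tape_roll [ 409.33 -437.91   19.  ]
orange_bottle [442.97 470.56  63.  ]
blue_bottle [330.82 473.56  71.  ]
timer [ 661.41 -379.13   20.  ]
push_post [449.17 493.33   0.  ]
cap [666.62 121.97  16.  ]
```

View pics/fit.png

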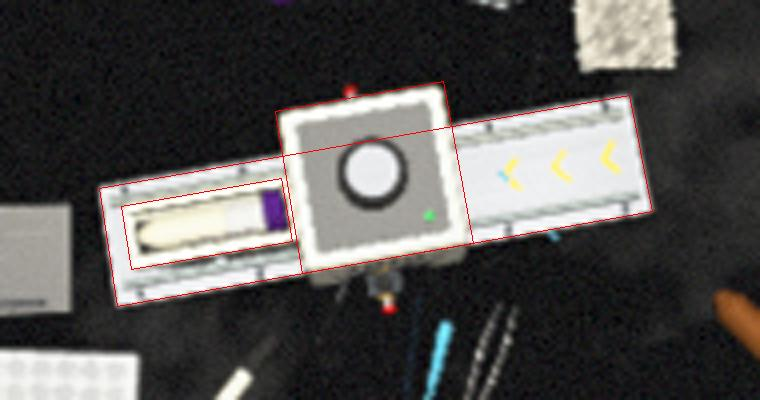

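```bash
cat >> h.py <<'E'
RAIL=None
def to(rail,y,x,z,pr=True):
    """remaining shift in tool units (25mm) and turn (5deg) to rail-frame target of TCP (mm)"""
    o=ctrl.get_obs();M=R.from_rotvec(o["orientation"]).as_matrix()
    g=world(rail,[x,y,z])[0]
    c,s=np.cos(rail[2]),np.sin(rail[2]);T=np.array([[-s,c,0],[c,s,0],[0,0,-1.]]).T
    turn=R.from_matrix(M.T@T).as_rotvec(degrees=True)
    d=g-o["ee_pos"];dr=np.array([-s*d[0]+c*d[1],c*d[0]+s*d[1],-d[2]])
    print("t",o["t"],"after-turn shift units",dr/25,"turn deg/5",turn/5,"F",o["ft_force"],"w",o["width"],"gf",o["grasp_force"])
E
sed -i 's/print(names,q,r.fun)/print(names,q.round(4).tolist(),r.fun)/' fit.py; python3 fit.py | grep "\['top'"
python3 -c "
from h import *
to([487.8,49.6,.15],130,0,110)"
```

```text
['top'] [487.6253, 49.846, 0.1548] -110.54048919677734
['top', 'side'] [487.8125, 49.5194, 0.1552] -210.6876983642578
t 1.8 after-turn shift units [-17.59   7.41   4.51] turn deg/5 [ 0.    0.   12.17] F [ 0.21  0.5  -0.07] w 87.59396444276167 gf 0.0
```

>>> move_arm(
  steps=[
    [[0,0,0],1,0],
    [[0,0,0],1,0],
    [[0,0,0],1,0],
    [[0,0,0],1,0],
    [[0,0,0],1,0],
    [[0,0,0],1,0],
    [[0,0,0],1,0],
    [[0,0,0],1,0],
    [[0,0,0],1,0],
    [[0,0,0],1,0],
    [[0,0,0],1,0],
    [[0,0,0],1,0],
    [[0,0,0],0.11,0],
    [[-0.98,0.41,0],0,0],
    [[-0.98,0.41,0],0,0],
    [[-0.98,0.41,0],0,0],
    [[-0.98,0.41,0],0,0],
    [[-0.98,0.41,0],0,0],
    [[-0.98,0.41,0],0,0],
    [[-0.98,0.41,0],0,0],
  ],
)

```text
t: 3.47
ee_pos: [317.4, 425.8, 222.8]
orientation: [2.039, 2.39, 0.0]
ft_force: [0.6, 0.5, -0.8]
width: 87.9
grasp_force: 0.0
```

>>> move_arm(
  steps=[
    [[-0.98,0.41,0],0,0],
    [[-0.98,0.41,0],0,0],
    [[-0.98,0.41,0],0,0],
    [[-0.98,0.41,0],0,0],
    [[-0.98,0.41,0],0,0],
    [[-0.98,0.41,0],0,0],
    [[-0.98,0.41,0],0,0],
    [[-0.98,0.41,0.5],0,0],
    [[-0.98,0.41,0.8],0,0],
    [[-0.98,0.41,0.8],0,0],
    [[-0.8,0.41,0.8],0,0],
    [[0,0,0.8],0,0],
    [[0,0,0.5],0,0],
    [[0,0,0],0,0],
    [[0,0,0],0,0],
  ],
)

```text
t: 4.72
ee_pos: [468.9, 182.3, 117.4]
orientation: [-2.041, -2.388, 0.002]
ft_force: [0.1, -0.6, -0.7]
width: 87.9
grasp_force: 0.0
```

```bash
python3 -c "
from h import *
rail=[487.7,49.6,.155]
to(rail,130,0,24)
t=cams.get_image('top')
im=cv2.resize(t['image'][:,:,::-1][150:270,200:400],None,fx=4,fy=4,interpolation=2)
cv2.imwrite('pics/g1.png',im)
d=cams.get_image('side')
im=cv2.resize(d['image'][:,:,::-1][130:250,240:400],None,fx=5,fy=5,interpolation=2)
cv2.imwrite('pics/g1s.png',im)"
```

```text
t 4.7167 after-turn shift units [-0.16 -0.08  3.74] turn deg/5 [-0.02  0.    0.02] F [ 0.11 -0.6  -0.68] w 87.94189621041681 gf 0.0
```

View pics/g1.png

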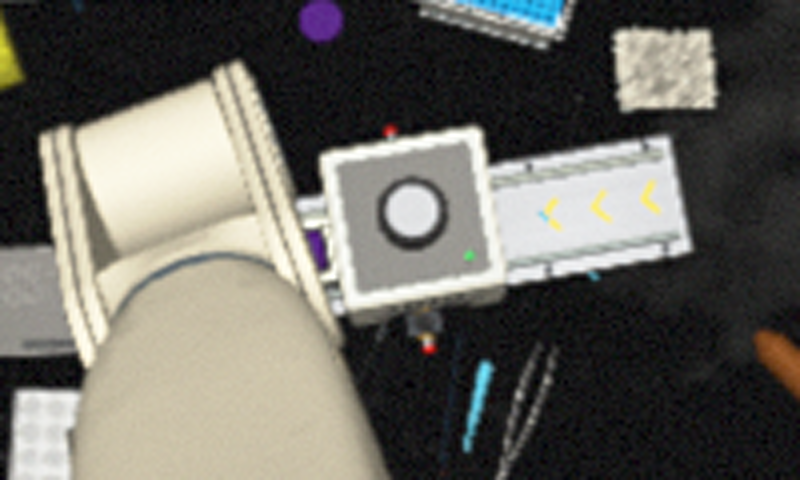

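>>> move_arm(
  steps=[
    [[-0.16,-0.08,0.7],0,0],
    [[0,0,0.8],0,0],
    [[0,0,0.8],0,0],
    [[0,0,0.8],0,0],
    [[0,0,0.4],0,0],
    [[0,0,0.24],0,0],
    [[0,0,0],0,0],
    [[0,0,0],0,0],
  ],
)

```text
t: 5.48
ee_pos: [468.4, 178.5, 24.9]
orientation: [2.042, 2.387, 0.001]
ft_force: [-0.2, 0.1, 0.1]
width: 87.5
grasp_force: 0.0
```

```bash
python3 -c "
from h import *
to([487.7,49.6,.155],130,0,24)"
```

```text
t 5.4833 after-turn shift units [-0.01 -0.03  0.03] turn deg/5 [ 0.01 -0.    0.01] F [-0.17  0.05  0.07] w 87.49050956030548 gf 0.0
```

>>> move_arm(
  steps=[
    [[0,0,0],0,0.2],
    [[0,0,0],0,0.3],
    [[0,0,0],0,0.35],
    [[0,0,0],0,0.4],
    [[0,0,0],0,0.45],
    [[0,0,0],0,0.5],
    [[0,0,0],0,0.6],
    [[0,0,0],0,0.8],
    [[0,0,0],0,1],
    [[0,0,0],0,1],
    [[0,0,0],0,1],
  ],
)

```text
t: 6.4
ee_pos: [468.5, 178.4, 24.4]
orientation: [2.042, 2.386, 0.002]
ft_force: [2.4, 0.2, 2.6]
width: 49.9
grasp_force: 30.0
```

```bash
python3 -c "
from h import *
to([487.7,49.6,.155],130,0,24)"
```

```text
t 6.4 after-turn shift units [-0.01 -0.03  0.02] turn deg/5 [ 0.01 -0.    0.  ] F [2.43 0.16 2.57] w 49.91947091104307 gf 29.9930539727211
```

```bash
python3 -c "
from h import *
d=cams.get_image('side');t=cams.get_image('top')
im=d['image'][:,:,::-1][120:200,250:370].copy();im=cv2.resize(im,None,fx=6.5,fy=6.5,interpolation=2)
q=[487.7,49.6,.155]
# grey thing corners from initial top view (crop px), assumed at z=0 and z=30
import numpy as np
for z,c in((0,(0,0,255)),(30,(0,255,0))):
    P=[back(t,(140+u/2.2,110+v/2.2),z) for u,v in((103,226),(192,222),(193,280),(105,285))]
    print(z,np.array(P))
    uv=(proj(d,np.array(P))-[250,120]+.5)*6.5
    cv2.polylines(im,[uv.round().astype(int)],True,c,1)
cv2.imwrite('pics/grey.png',im)"
```

```text
0 [[486.76 422.75   0.  ]
 [489.86 293.68   0.  ]
 [405.31 291.55   0.  ]
 [400.9  417.95   0.  ]]
30 [[482.46 414.53  30.  ]
 [485.49 288.17  30.  ]
 [402.72 286.09  30.  ]
 [398.4  409.83  30.  ]]
```

View pics/grey.png

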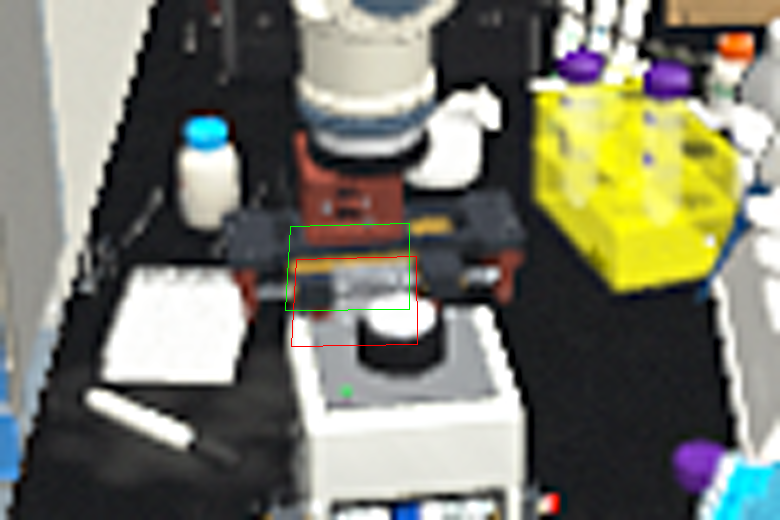

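```bash
python3 -c "
from h import *
d=cams.get_image('side');t=cams.get_image('top')
S=cv2.imread('pics/side0.png');T=cv2.imread('pics/top0.png')
a=cv2.resize(S[140:180,285:325],None,fx=9,fy=9,interpolation=2)
b=cv2.resize(T[195:250,180:235],None,fx=7,fy=7,interpolation=2)
for z,c in((0,(0,0,255)),(12,(0,255,0))):
    P=np.array([back(t,(140+u/2.2,110+v/2.2),z) for u,v in((103,226),(192,222),(193,280),(105,285))])
    cv2.polylines(a,[((proj(d,P)-[285,140]+.5)*9).round().astype(int)],True,c,1)
    cv2.polylines(b,[((proj(t,P)-[180,195]+.5)*7).round().astype(int)],True,c,1)
im=np.zeros((400,760,3),np.uint8);im[:360,:360]=a;im[:385,370:755]=b
cv2.imwrite('pics/grey2.png',im)"
```

```text
(no output)
```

View pics/grey2.png

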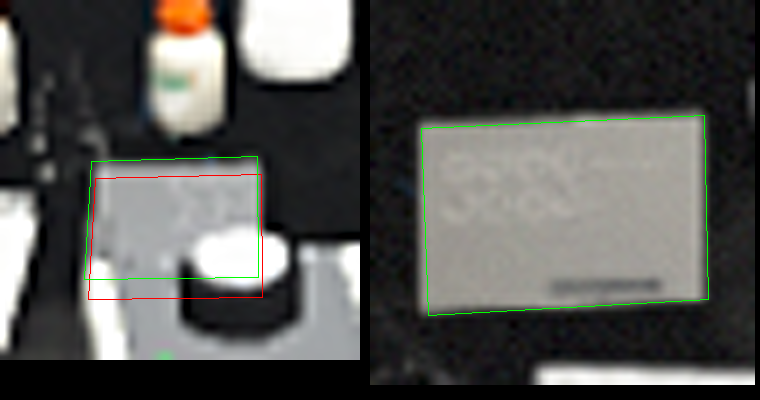

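>>> move_arm(
  steps=[
    [[0,0.03,0],0,1],
    [[0.1,0,0],0,1],
    [[0.2,0,0],0,1],
    [[0.3,0,0],0,1],
    [[0.3,0,0],0,1],
    [[0.3,0,0],0,1],
    [[0.2,0,0],0,1],
    [[0.1,0,0],0,1],
    [[0,0,-0.08],0,1],
    [[0,0,-0.08],0,1],
    [[0,0,0],0,1],
    [[0,0,0],0,1],
  ],
)

```text
t: 7.6
ee_pos: [462.7, 215.1, 28.1]
orientation: [-2.043, -2.387, 0.0]
ft_force: [2.9, 0.9, -2.0]
width: 49.8
grasp_force: 30.0
```

```bash
python3 -c "
from h import *
to([487.7,49.6,.155],240,0,28)"
```

```text
t 7.6 after-turn shift units [ 2.9  -0.03  0.  ] turn deg/5 [-0.  0. -0.] F [ 2.87  0.86 -2.01] w 49.77404401201337 gf 29.99303787946701
```

>>> move_arm(
  steps=[
    [[0.15,0.04,0],0,1],
    [[0.3,0,0],0,1],
    [[0.4,0,0],0,1],
    [[0.4,0,0],0,1],
    [[0.4,0,0],0,1],
    [[0.4,0,0],0,1],
    [[0.4,0,0],0,1],
    [[0.3,0,0],0,1],
    [[0.15,0,0],0,1],
    [[0,0,0],0,1],
    [[0,0,0],0,1],
  ],
)

```text
t: 8.52
ee_pos: [452.4, 287.2, 28.1]
orientation: [-2.042, -2.388, 0.001]
ft_force: [-0.1, 0.2, -1.9]
width: 49.8
grasp_force: 30.0
```

```bash
python3 -c "
from h import *
to([487.7,49.6,.155],240,0,28)
d=cams.get_image('side')
im=d['image'][:,:,::-1][100:220,230:390].copy();im=cv2.resize(im,None,fx=5,fy=5,interpolation=2)
t=cams.get_image('top')
im2=cv2.resize(t['image'][:,:,::-1][160:260,180:340],None,fx=5,fy=5,interpolation=2)
cv2.imwrite('pics/out.png',np.vstack([im,im2])[:, :][::2,::2]);"
```

```text
t 8.5167 after-turn shift units [-0.01 -0.07  0.  ] turn deg/5 [-0.    0.    0.01] F [-0.13  0.22 -1.86] w 49.79752747641845 gf 29.991258680820465
```

View pics/out.png

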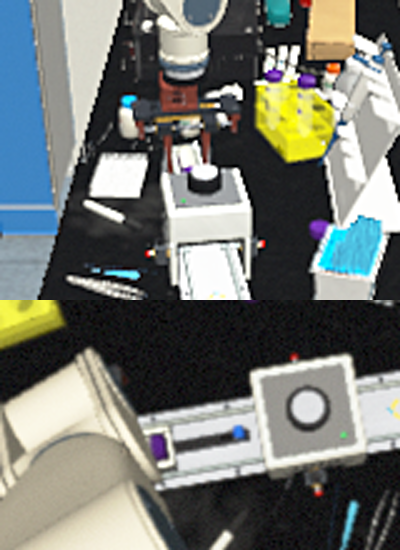

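```bash
python3 -c "
from h import *
t=cams.get_image('top');im=t['image'].astype(int)
m=(im[...,2]-im[...,0]>60)&(im[...,2]-im[...,1]>40);m[:160]=0;m[260:]=0;m[:,:200]=0;m[:,300:]=0
v,u=np.nonzero(m);print(len(u),u.mean(),v.mean())
P=back(t,(u.mean(),v.mean()),62);q=[489.7,49.9,.155];d=P[:2]-q[:2];c,s=np.cos(.155),np.sin(.155)
print('post rail x,y',c*d[0]+s*d[1],-s*d[0]+c*d[1]);to(q,240,0,200)"
```

```text
21 275.0 212.14285714285714
post rail x,y -2.31111280527729 87.76270554040889
t 8.6667 after-turn shift units [ 0.01  0.01 -6.88] turn deg/5 [-0.  0. -0.] F [-0.2  -0.35 -2.14] w 50.00722177845749 gf 29.991417825222015
```

>>> move_arm(
  steps=[
    [[0,0,-0.1],0,1],
    [[0,0,-0.2],0,1],
    [[0,0,-0.4],0,1],
    [[0,0,-0.6],0,1],
    [[0,0,-0.7],0,1],
    [[0,0,-0.8],0,1],
    [[0,0,-0.8],0,1],
    [[0,0,-0.8],0,1],
    [[0,0,-0.8],0,1],
    [[0,0,-0.7],0,1],
    [[0,0,-0.5],0,1],
    [[0,0,-0.3],0,1],
    [[0,0,-0.2],0,1],
    [[0,0,0],0,1],
    [[0,0,0],0,1],
  ],
)

```text
t: 9.92
ee_pos: [452.3, 286.9, 200.5]
orientation: [-2.043, -2.387, 0.0]
ft_force: [-0.2, -0.3, -1.6]
width: 50.2
grasp_force: 30.0
```

```bash
python3 -c "
from h import *
to([489.7,49.9,.155],-135,0,200)"
```

```text
t 9.9167 after-turn shift units [-15.     0.01   0.02] turn deg/5 [-0.  0.  0.] F [-0.21 -0.33 -1.63] w 50.19564916351755 gf 29.991324841976166
```

>>> move_arm(
  steps=[
    [[-0.1,0,0],0,1],
    [[-0.3,0,0],0,1],
    [[-0.5,0,0],0,1],
    [[-0.7,0,0],0,1],
    [[-0.9,0,0],0,1],
    [[-0.9,0,0],0,1],
    [[-0.9,0,0],0,1],
    [[-0.9,0,0],0,1],
    [[-0.9,0,0],0,1],
    [[-0.9,0,0],0,1],
    [[-0.9,0,0],0,1],
    [[-0.9,0,0],0,1],
    [[-0.9,0,0],0,1],
    [[-0.9,0,0],0,1],
    [[-0.9,0,0],0,1],
    [[-0.9,0,0],0,1],
    [[-0.9,0,0],0,1],
    [[-0.8,0,0],0,1],
    [[-0.5,0,0],0,1],
    [[-0.4,0,0],0,1],
  ],
)

```text
t: 11.58
ee_pos: [510.0, -85.1, 200.3]
orientation: [-2.044, -2.385, 0.001]
ft_force: [0.4, 0.3, -1.2]
width: 50.1
grasp_force: 30.0
```

>>> move_arm(
  steps=[
    [[0,0,0],0,1],
    [[0,0,0],0,1],
    [[0,0,0],0,1],
  ],
)

```text
t: 11.83
ee_pos: [510.2, -82.8, 200.5]
orientation: [-2.042, -2.387, 0.0]
ft_force: [0.2, -0.7, -1.4]
width: 49.6
grasp_force: 30.0
```

```bash
python3 -c "
from h import *
to([489.7,49.9,.155],-135,0,40)"
```

```text
t 11.8333 after-turn shift units [-0.03  0.01  6.42] turn deg/5 [-0.01 -0.01  0.01] F [ 0.2  -0.67 -1.39] w 49.60589905243775 gf 29.991410672664642
```

>>> move_arm(
  steps=[
    [[-0.2,0,0.2],0,1],
    [[0,0,0.4],0,1],
    [[0,0,0.6],0,1],
    [[0,0,0.7],0,1],
    [[0,0,0.8],0,1],
    [[0,0,0.8],0,1],
    [[0,0,0.8],0,1],
    [[0,0,0.7],0,1],
    [[0,0,0.6],0,1],
    [[0,0,0.4],0,1],
    [[0,0,0.3],0,1],
    [[0,0,0.1],0,1],
    [[0,0,0],0,1],
    [[0,0,0],0,1],
  ],
)

```text
t: 13.0
ee_pos: [511.7, -88.3, 41.1]
orientation: [2.042, 2.387, 0.001]
ft_force: [-0.5, 0.1, -2.8]
width: 50.1
grasp_force: 30.0
```

```bash
python3 -c "
from h import *
q=[489.7,49.9,.155]
to(q,-140,0,25)
t=cams.get_image('top');d=cams.get_image('side')
im=cv2.resize(d['image'][:,:,::-1][140:260,260:380],None,fx=5,fy=5,interpolation=2)
cv2.imwrite('pics/in.png',im)
for n,i in(('top',t),('side',d)):
  print(n,[(round(float(b['p']),2),np.round(b['rect'],1)) for b in cams.boxes_of(n,'push_post')])"
```

```text
t 13.0 after-turn shift units [-0.   -0.02  0.64] turn deg/5 [0.01 0.   0.  ] F [-0.45  0.12 -2.78] w 50.07826020742045 gf 29.991396367549896
top [(0.62, array([361.6, 196.1,  71.6,  20. ]))]
side [(0.71, array([320.3, 227.3,  16.8,  47.3]))]
```

View pics/in.png

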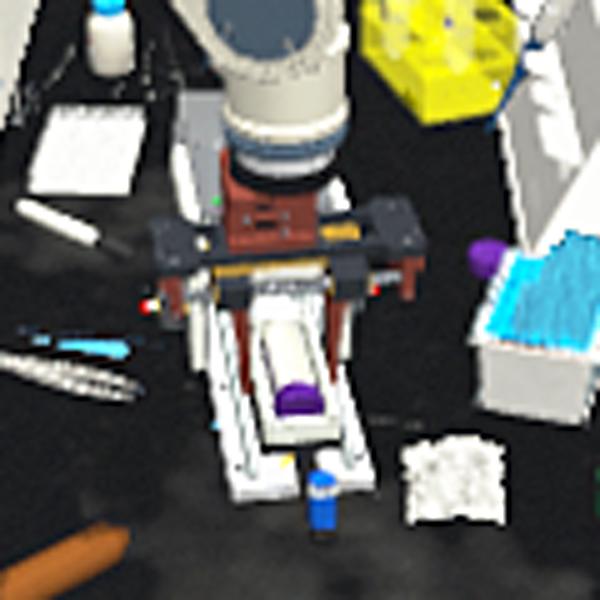

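>>> move_arm(
  steps=[
    [[0,0,0.15],0,1],
    [[0,0,0.15],0,1],
    [[0,0,0.1],0,1],
    [[0,0,0.08],0,1],
    [[0,0,0],0,1],
  ],
)

```text
t: 13.62
ee_pos: [510.9, -88.2, 28.1]
orientation: [-2.042, -2.386, 0.001]
ft_force: [-0.2, 0.6, -1.6]
width: 49.9
grasp_force: 30.0
```

>>> move_arm(
  steps=[
    [[0,0,0.06],0,1],
    [[0,0,0.05],0,1],
    [[0,0,0],0,1],
  ],
)

```text
t: 13.87
ee_pos: [511.2, -88.3, 25.7]
orientation: [-2.042, -2.387, 0.0]
ft_force: [0.5, -0.3, -2.3]
width: 49.6
grasp_force: 30.0
```

Almost down, no lateral force: it sits between the lips. Last millimetre, then release.

>>> move_arm(
  steps=[
    [[0,0,0.03],0,1],
    [[0,0,0.02],0,1],
    [[0,0,0],0,1],
  ],
)

```text
t: 14.12
ee_pos: [511.3, -88.3, 24.6]
orientation: [2.042, 2.387, 0.0]
ft_force: [0.3, 0.5, -3.0]
width: 49.8
grasp_force: 30.0
```

>>> move_arm(
  steps=[
    [[0,0,0.02],0,1],
    [[0,0,0],0,1],
    [[0,0,0],0,0.5],
    [[0,0,0],0,0.4],
    [[0,0,0],0,0.3],
    [[0,0,0],0,0.2],
    [[0,0,0],0,0],
    [[0,0,0],0,0],
    [[0,0,0],0,0],
    [[0,0,0],0,0],
    [[0,0,0],0,0],
  ],
)

```text
t: 15.03
ee_pos: [511.3, -88.3, 24.2]
orientation: [-2.042, -2.387, 0.0]
ft_force: [-0.2, 0.2, 0.4]
width: 87.7
grasp_force: 0.0
```

>>> move_arm(
  steps=[
    [[0,0,-0.3],0,0],
    [[0,0,-0.6],0,0],
    [[0,0,-0.8],0,0],
    [[0,0,-0.8],0,0],
    [[0,0,-0.8],0,0],
    [[-0.6,0,-0.8],0,0.3],
    [[-0.8,0,-0.1],0,0.6],
    [[-0.8,0,0],0,1],
    [[-0.8,0,0],0,1],
    [[-0.8,0,0],0,1],
    [[-0.8,0,0],0,1],
    [[-0.8,0,0],0,1],
    [[-0.8,0,0],0,1],
    [[-0.6,0,0],0,1],
    [[-0.4,0,0],0,1],
    [[0,0,0],0,1],
    [[0,0,0],0,1],
  ],
)

```text
t: 16.45
ee_pos: [538.9, -266.0, 129.2]
orientation: [-2.043, -2.386, -0.0]
ft_force: [-0.2, 0.0, -1.3]
width: 11.6
grasp_force: 0.0
```

```bash
python3 -c "
from h import *
q=[489.7,49.9,.155]
to(q,-320,0,44)
t=cams.get_image('top');d=cams.get_image('side')
im=cv2.resize(d['image'][:,:,::-1][150:260,260:400],None,fx=4,fy=4,interpolation=2)
im2=cv2.resize(t['image'][:,:,::-1][150:250,280:420],None,fx=4,fy=4,interpolation=2)
cv2.imwrite('pics/down.png',np.vstack([im,im2])[:,:][:800][::1])
cv2.imwrite('pics/down.png',cv2.resize(np.vstack([im,im2]),None,fx=.71,fy=.71,interpolation=3))"
```

```text
t 16.45 after-turn shift units [-0.01  0.01  3.41] turn deg/5 [-0.   -0.01 -0.01] F [-0.16  0.04 -1.28] w 11.608113357258654 gf 0.0
```

View pics/down.png

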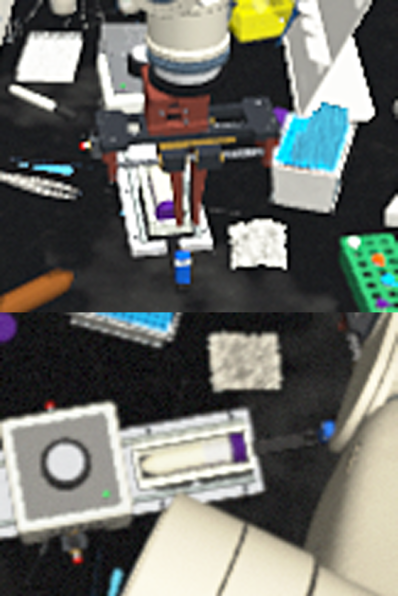

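>>> move_arm(
  steps=[
    [[-0.2,0,0.4],0,1],
    [[0,0,0.7],0,1],
    [[0,0,0.8],0,1],
    [[0,0,0.8],0,1],
    [[0,0,0.5],0,1],
    [[0,0,0.2],0,1],
    [[0,0,0],0,1],
    [[0,0,0],0,1],
  ],
)

```text
t: 17.22
ee_pos: [540.1, -271.0, 44.3]
orientation: [2.042, 2.387, -0.0]
ft_force: [0.5, -0.5, -0.1]
width: 0.4
grasp_force: 0.0
```

>>> move_arm(
  steps=[
    [[0.2,0,0],0,1],
    [[0.2,0,0],0,1],
    [[0.2,0,0],0,1],
    [[0.2,0,0],0,1],
    [[0.2,0,0],0,1],
    [[0.2,0,0],0,1],
    [[0.2,0,0],0,1],
    [[0,0,0],0,1],
    [[0,0,0],0,1],
  ],
)

```text
t: 17.97
ee_pos: [534.4, -236.0, 44.1]
orientation: [-2.042, -2.387, 0.0]
ft_force: [0.1, 0.9, 0.1]
width: 0.1
grasp_force: 0.0
```

```bash
python3 -c "
from h import *
q=[489.7,49.9,.155]
to(q,-166,0,44)
t=cams.get_image('top');im=t['image'].astype(int)
m=(im[...,2]-im[...,0]>60)&(im[...,2]-im[...,1]>40);m[:150]=0;m[250:]=0;m[:,:320]=0;m[:,440:]=0
v,u=np.nonzero(m);print(len(u),u.mean(),v.mean())
P=back(t,(u.mean(),v.mean()),58);d=P[:2]-q[:2];c,s=np.cos(.155),np.sin(.155)
print('post rail x,y',c*d[0]+s*d[1],-s*d[0]+c*d[1])"
```

```text
t 17.9667 after-turn shift units [ 4.94 -0.    0.01] turn deg/5 [-0.   -0.    0.01] F [0.1  0.85 0.1 ] w 0.10801598050403678 gf 0.0
79 331.2911392405063 151.60759493670886
post rail x,y 156.9364622859995 -117.62727499458374
```

>>> move_arm(
  steps=[
    [[0.1,0,0],0,1],
    [[0.2,0,0],0,1],
    [[0.2,0,0],0,1],
    [[0.2,0,0],0,1],
    [[0.2,0,0],0,1],
    [[0.2,0,0],0,1],
    [[0.2,0,0],0,1],
    [[0.1,0,0],0,1],
  ],
)

```text
t: 18.68
ee_pos: [528.8, -201.0, 44.1]
orientation: [-2.042, -2.387, 0.0]
ft_force: [-0.3, -0.7, -0.7]
width: 0.7
grasp_force: 0.2
```

```bash
python3 -c "
from h import *
q=[489.7,49.9,.155]
to(q,-166,0,44)
t=cams.get_image('top');im=t['image'].astype(int)
cv2.imwrite('pics/p.png',t['image'][:,:,::-1])
m=(im[...,2]-im[...,0]>60)&(im[...,2]-im[...,1]>40);m[:170]=0;m[250:]=0;m[:,:340]=0;m[:,440:]=0
v,u=np.nonzero(m);print(len(u))
b=[x for x in cams.boxes_of('top','tube_boat')];print([(x['p'],x['rect']) for x in b])
d=cams.get_image('side')
c,s=np.cos(.155),np.sin(.155)
im=cv2.resize(d['image'][:,:,::-1][150:260,260:400],None,fx=4,fy=4,interpolation=2)
im2=cv2.resize(t['image'][:,:,::-1][150:250,280:420],None,fx=4,fy=4,interpolation=2)
cv2.imwrite('pics/push.png',cv2.resize(np.vstack([im,im2]),None,fx=.71,fy=.71,interpolation=3))
"
```

```text
t 18.6833 after-turn shift units [3.52 0.   0.01] turn deg/5 [-0.   -0.    0.01] F [-0.27 -0.74 -0.72] w 0.733789869852163 gf 0.21380508318543434
0
[]
```

View pics/push.png

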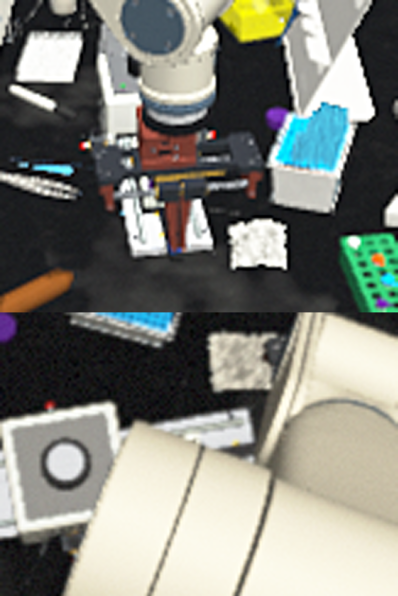

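```bash
python3 -c "
from h import *
q=[489.7,49.9,.155]
d=cams.get_image('side');im=d['image'].astype(int)
m=(im[...,2]-im[...,0]>40)&(im[...,2]-im[...,1]>30);m[:200]=0;m[250:]=0;m[:,:300]=0;m[:,345:]=0
v,u=np.nonzero(m);print(np.c_[u,v].tolist())
for y in(-238-6,-292-6):print(y,proj(d,world(q,np.array([[0,y,z] for z in(15.,25,35,44,61)]))))
print('tip',proj(d,ctrl.get_obs()['ee_pos']))
"
```

```text
[[319, 236], [319, 237], [319, 238], [320, 238], [322, 238], [323, 238], [320, 239], [321, 239]]
-244 [[321.94 240.76]
 [321.94 238.39]
 [321.93 236.01]
 [321.93 233.84]
 [321.92 229.7 ]]
-298 [[324.53 251.51]
 [324.54 249.11]
 [324.55 246.68]
 [324.55 244.47]
 [324.57 240.26]]
tip [[322.46 235.85]]
```

>>> move_arm(
  steps=[
    [[0.1,0,0],0,1],
    [[0.1,0,0],0,1],
    [[0.1,0,0],0,1],
    [[0.1,0,0],0,1],
    [[0.1,0,0],0,1],
    [[0.1,0,0],0,1],
    [[0.1,0,0],0,1],
    [[0.1,0,0],0,1],
    [[0.1,0,0],0,1],
    [[0.1,0,0],0,1],
    [[0.1,0,0],0,1],
    [[0.1,0,0],0,1],
    [[0.1,0,0],0,1],
    [[0.1,0,0],0,1],
    [[0.1,0,0],0,1],
    [[0.1,0,0],0,1],
    [[0.1,0,0],0,1],
    [[0.1,0,0],0,1],
    [[0.1,0,0],0,1],
    [[0.1,0,0],0,1],
  ],
)

```text
t: 20.55
ee_pos: [521.6, -152.6, 44.3]
orientation: [2.042, 2.386, 0.0]
ft_force: [-0.2, -4.4, 0.7]
width: 0.7
grasp_force: 2.4
```

>>> move_arm(
  steps=[
    [[0.08,0,0],0,1],
    [[0.08,0,0],0,1],
    [[0.08,0,0],0,1],
    [[0.08,0,0],0,1],
    [[0.08,0,0],0,1],
    [[0.08,0,0],0,1],
  ],
)

```text
t: 21.05
ee_pos: [519.4, -140.4, 44.1]
orientation: [-2.042, -2.387, 0.0]
ft_force: [0.7, -2.9, 0.0]
width: 0.5
grasp_force: 1.7
```

```bash
python3 -c "
from h import *
q=[489.7,49.9,.155]
to(q,-166,0,44)"
```

```text
t 21.05 after-turn shift units [1.06 0.   0.01] turn deg/5 [-0. -0.  0.] F [ 0.65 -2.86  0.02] w 0.49707679373441366 gf 1.7291913740336895
```

>>> move_arm(
  steps=[
    [[0.06,0,0],0,1],
    [[0.06,0,0],0,1],
    [[0.06,0,0],0,1],
    [[0.06,0,0],0,1],
    [[0.06,0,0],0,1],
    [[0,0,0],0,1],
  ],
)

```text
t: 21.55
ee_pos: [517.8, -132.5, 44.0]
orientation: [-2.042, -2.386, 0.0]
ft_force: [-0.6, -0.8, -0.2]
width: 0.2
grasp_force: 0.0
```

>>> move_arm(
  steps=[
    [[0.04,0,0],0,1],
    [[0.04,0,0],0,1],
    [[0,0,0],0,1],
  ],
)

```text
t: 21.8
ee_pos: [517.7, -130.9, 44.1]
orientation: [-2.042, -2.387, 0.0]
ft_force: [-0.3, 0.1, 0.4]
width: 0.3
grasp_force: 0.0
```

>>> move_arm(
  steps=[
    [[0.04,0,0],0,1],
    [[0.04,0,0],0,1],
    [[0,0,0],0,1],
  ],
)

```text
t: 22.05
ee_pos: [517.7, -129.2, 44.2]
orientation: [-2.043, -2.387, 0.0]
ft_force: [0.6, -0.1, 0.4]
width: 0.2
grasp_force: 0.0
```

>>> move_arm(
  steps=[
    [[0.04,0,0],0,1],
    [[0.04,0,0],0,1],
    [[0,0,0],0,1],
  ],
)

```text
t: 22.3
ee_pos: [517.3, -127.1, 44.2]
orientation: [-2.042, -2.387, -0.0]
ft_force: [-0.4, 0.2, 0.5]
width: 0.7
grasp_force: 0.0
```

>>> move_arm(
  steps=[
    [[0.04,0,0],0,1],
    [[0.02,0,0],0,1],
  ],
)

```text
t: 22.47
ee_pos: [517.2, -125.8, 44.2]
orientation: [2.042, 2.387, -0.0]
ft_force: [0.6, -1.6, 1.4]
width: 0.4
grasp_force: 0.8
```

>>> move_arm(
  steps=[
    [[0.04,0,0],0,1],
    [[0.02,0,0],0,1],
  ],
)

```text
t: 22.63
ee_pos: [516.9, -124.3, 44.2]
orientation: [2.042, 2.387, -0.0]
ft_force: [0.2, -0.6, -1.0]
width: 0.4
grasp_force: 0.8
```

>>> move_arm(
  steps=[
    [[0.03,0,0],0,1],
    [[0.03,0,0],0,1],
  ],
)

```text
t: 22.8
ee_pos: [516.7, -122.8, 44.2]
orientation: [2.042, 2.387, 0.0]
ft_force: [0.2, -1.8, -1.5]
width: 0.5
grasp_force: 0.9
```

>>> move_arm(
  steps=[
    [[0.03,0,0],0,1],
    [[0.03,0,0],0,1],
  ],
)

```text
t: 22.97
ee_pos: [516.5, -121.3, 44.2]
orientation: [2.042, 2.387, -0.0]
ft_force: [0.3, -2.7, -0.6]
width: 0.6
grasp_force: 0.9
```

>>> move_arm(
  steps=[
    [[0.03,0,0],0,1],
    [[0.03,0,0],0,1],
  ],
)

```text
t: 23.13
ee_pos: [516.3, -119.8, 44.2]
orientation: [2.042, 2.387, -0.0]
ft_force: [-0.2, -1.3, -0.3]
width: 0.4
grasp_force: 0.9
```

>>> move_arm(
  steps=[
    [[0.03,0,0],0,1],
    [[0.03,0,0],0,1],
  ],
)

```text
t: 23.3
ee_pos: [516.0, -118.3, 44.2]
orientation: [2.042, 2.387, 0.0]
ft_force: [0.7, -2.4, -0.3]
width: 0.4
grasp_force: 0.9
```

>>> move_arm(
  steps=[
    [[0.03,0,0],0,1],
    [[0.03,0,0],0,1],
  ],
)

```text
t: 23.47
ee_pos: [515.8, -116.8, 44.2]
orientation: [-2.042, -2.387, 0.0]
ft_force: [0.7, -1.4, -0.6]
width: 0.1
grasp_force: 0.9
```

>>> move_arm(
  steps=[
    [[0.03,0,0],0,1],
    [[0.03,0,0],0,1],
  ],
)

```text
t: 23.63
ee_pos: [515.5, -115.3, 44.1]
orientation: [-2.043, -2.387, -0.0]
ft_force: [0.6, -0.9, 0.7]
width: 0.5
grasp_force: 0.2
```

>>> move_arm(
  steps=[
    [[0.02,0,0],0,1],
    [[0.02,0,0],0,1],
  ],
)

```text
t: 23.8
ee_pos: [515.2, -114.2, 44.1]
orientation: [-2.042, -2.387, 0.0]
ft_force: [-0.2, -0.4, -0.6]
width: 0.4
grasp_force: 0.0
```

>>> move_arm(
  steps=[
    [[0.02,0,0],0,1],
    [[0.02,0,0],0,1],
  ],
)

```text
t: 23.97
ee_pos: [515.1, -113.3, 44.1]
orientation: [-2.042, -2.387, 0.0]
ft_force: [0.3, -0.3, 0.5]
width: 0.2
grasp_force: 0.0
```

>>> move_arm(
  steps=[
    [[0.02,0,0],0,1],
    [[0.02,0,0],0,1],
  ],
)

```text
t: 24.13
ee_pos: [515.0, -112.4, 44.2]
orientation: [-2.043, -2.387, 0.0]
ft_force: [0.0, -0.2, -0.9]
width: 0.3
grasp_force: 0.0
```

>>> move_arm(
  steps=[
    [[0.02,0,0],0,1],
    [[0.02,0,0],0,1],
  ],
)

```text
t: 24.3
ee_pos: [515.0, -111.4, 44.2]
orientation: [2.043, 2.387, 0.0]
ft_force: [-0.8, 0.1, -0.5]
width: 0.4
grasp_force: 0.0
```

>>> move_arm(
  steps=[
    [[0.02,0,0],0,1],
    [[0.02,0,0],0,1],
  ],
)

```text
t: 24.47
ee_pos: [514.8, -110.5, 44.2]
orientation: [2.042, 2.387, -0.0]
ft_force: [-0.0, 0.1, 0.0]
width: 0.2
grasp_force: 0.4
```

>>> move_arm(
  steps=[
    [[0.02,0,0],0,1],
    [[0.02,0,0],0,1],
  ],
)

```text
t: 24.63
ee_pos: [515.0, -110.0, 44.3]
orientation: [2.041, 2.386, -0.0]
ft_force: [-0.3, -6.0, -0.2]
width: 0.6
grasp_force: 2.9
```

>>> move_arm(
  steps=[
    [[-0.1,0,0],0,1],
    [[-0.3,0,0],0,1],
    [[-0.6,0,0],0,1],
    [[-0.8,0,0],0,1],
    [[-0.8,0,0],0,1],
    [[-0.4,0,-0.4],0,1],
    [[0,0,-0.8],0,1],
    [[0,0,-0.8],0,1],
    [[0,0,-0.8],0,1],
    [[-0.8,0,-0.8],0,1],
    [[-0.8,0,-0.6],0,1],
    [[-0.8,0,0],0,1],
    [[-0.8,0,0],0,1],
    [[-0.8,0,0],0,1],
    [[-0.8,0,0],0,1],
    [[-0.4,0,0],0,1],
    [[0,0,0],0,1],
    [[0,0,0],0,1],
  ],
)

```text
t: 26.13
ee_pos: [545.9, -311.9, 149.2]
orientation: [-2.043, -2.385, -0.0]
ft_force: [0.2, 0.3, -0.9]
width: 0.4
grasp_force: 0.0
```

```bash
python3 -c "
from h import *
q=[489.7,49.9,.155];c,s=np.cos(.155),np.sin(.155)
t=cams.get_image('top');im=t['image'].astype(int)
# look for blue only near rail axis strip
d=cams.get_image('side')
for n,D in(('top',t),('side',d)):
  im=D['image'].astype(int)
  m=(im[...,2]-im[...,0]>50)&(im[...,2]-im[...,1]>30)
  v,u=np.nonzero(m);P=np.array([back(D,(a,b),58) for a,b in zip(u,v)])
  e=P[:,:2]-q[:2];x=c*e[:,0]+s*e[:,1];y=-s*e[:,0]+c*e[:,1]
  k=(abs(x)<20)&(y>-320)&(y<-70);print(n,k.sum(),x[k].mean(),y[k].mean())
for n,z in(('tape_roll',19),('orange_bottle',63),('blue_bottle',71),('timer',20)):
    b=cams.boxes_of('top',n)
    if b:print(n,back(t,b[0]['rect'][:2],z))
# red pin tips (rail x) before/after
for nm,I in(('0',cv2.imread('pics/top0.png')[:,:,::-1].astype(int)),('now',t['image'].astype(int))):
  v,u=np.nonzero((I[...,0]-I[...,1]>70)&(I[...,0]-I[...,2]>70));P=np.array([back(t,(a,b),35) for a,b in zip(u,v)])
  e=P[:,:2]-q[:2];x=c*e[:,0]+s*e[:,1];y=-s*e[:,0]+c*e[:,1]
  for sg in(-1,1):
    k=(abs(y)<30)&(x*sg>60)&(x*sg<120);print(nm,sg,k.sum(),x[k].mean() if k.any() else None,y[k].mean() if k.any() else None)
"
```

```text
top 19 -1.9358714389140657 -145.18680380594643
side 45 -4.780515653478391 -168.19328489532154
orange_bottle [334.14 478.36  63.  ]
blue_bottle [333.76 472.47  71.  ]
timer [490.9   11.49  20.  ]
0 -1 6 -92.0112710717138 3.689242204072863
0 1 7 84.4794199751612 5.096748562950038
now -1 5 -91.31673818749113 3.461346704439646
now 1 6 84.04163871429014 5.707455592068168
```

```bash
python3 -c "
from workcell import ctrl
print(ctrl.close_job())"
```

```text
the job is handed in; nothing more can be done
None
```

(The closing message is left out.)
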